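Clamp the cutter lid and take out the filler plug

ROBOT

A 6-joint arm with a two-finger parallel gripper is mounted at the origin on a cart in front of the work surface, level with it; the furniture and walls round the work are solid. World frame = base frame: x ahead of the robot, y to its left, z up, the work surface at z = 0. Lengths are in m, angles in rad, forces in N, time in s.
With the tool pointing down it reaches from about 0.275 to 0.975 m from the base axis. Payload 8.4 kg.
Tool frame: the origin (TCP) lies midway between the tips of the shut fingers; the grasp point (between the pads) lies 19 mm behind it; x points along the fingers, z is the direction in which the jaws open and shut, and the axes are right-handed (so a half turn about x gives the same grasp; the last joint's range is limited). The gripper opens to 92 mm and grips with 3 to 60 N. Pads are 20 mm wide; open, the fingers measure 128 mm over their backs; the gripper's body (75 mm by 189 mm) begins 69 mm behind the grasp point.
Start: joints at [1.203, 0.353, 1.633, -0, 1.155, -0.002], TCP at [0.224, 0.584, 0.215] pointing down, gripper open.
Joint ranges: [-2.63, 2.63], [-0.92, 2.1], [0.06, 2.66], [-1.3, 4.44], [0, 2.69], [-3.02, 3.02]. Speed limits (rad/s): [2.22, 2.22, 2.79, 3.14, 3.14, 3.14].

INTERFACE

Orientations are given as a unit quaternion [x, y, z, w].
In Python, from workcell import * gives the robot as it stands. The module is installed in compiled form; this text tells all that it offers. Calls block until the motion is done:
- goto(position, orientation): joint-space move of the TCP to a pose.
- line_to(position, orientation=None, rate=0.15, force_limit=None): straight line of the TCP; orientation=None keeps the orientation; rate is the mean speed in m/s. With force_limit (N) it stops when the force on the tool has changed by that much, and returns True; else False.
- movej(angles): joint-space move.
- gripper_to(opening, grip_force=None): finger opening in m; grip_force is the grip in N (None keeps the last); returns when the fingers have stopped.
- dwell(seconds).
- ik(position, orientation): joint angles nearest the present ones, or None.
- state(): the state.
- grab_frame(name): name is "side" or "top" or "wrist"; returns the picture (400x640x3 uint8, red, green, blue); there is no depth.
- calibration(name): a dict with "intrinsics" (3x3 intrinsics, pixels), "camera_from_world" (4x4, takes a point from world to camera coordinates); the wrist camera has in their place "T_tool_cam" (4x4, takes a point from camera to tool coordinates, whose origin is the TCP and whose axes are the tool frame's). Camera axes: x right, y up, looking along -z (the intrinsics and any distortion apply to the point x, -y, -z); pixel columns grow to the right and rows downward; lengths in m; the calibration is good to about 2 mm. A picture is of the moment at which its call begins: read the wrist's pose just before it. calibration takes no time and is no camera call.
A pose or a line that the arm cannot do raises PlanningError and nothing moves.
- finish_job(): hands the job in, once; it reports no verdict.
Trained networks look in the newest picture that a camera, given by its name, has taken for a name from the list of things; names that differ only in an ending like _2 or _b are one class to them, and where a whole thing is asked for, a point or a joint stands for the part that bears it (a point fixed in the world has none). Each returns a list of dicts, best first, with "score" (0 to 1); they miss things now and then, are a little off and sometimes report something else, mostly with a low value. They report only what shows in the picture. A call takes as long as a camera call. They do not tell look-alikes from the thing itself.
- boxes_of(camera, target): "rect" ([left, top, right, bottom] in pixels, round what is visible of it).
- tip_of(camera, target): "centre" ([column, row] in pixels: a listed point, or the origin of a listed thing).
The state is a dict: "t": time; "joints": joint angles; "dq": joint speeds; "joint_efforts": joint torques, N m; "ee_pos": TCP position; "eef_rot": TCP orientation; "contact_force": force on the tool from outside, world axes, zero at the start; "ft_torque": the same for the moment, N m; "grip_width": finger opening in m.
Only numpy, scipy, OpenCV 4.12 (cv2) and the standard library are available. Lean on these libraries where they do the work, as an engineer would, in place of code of your own. Each camera call takes 0.05 s, during which the arm holds its last target. There are 200 camera calls.

TASK

Press the red sprung side clamp of the bowl cutter over until it snaps down onto the rim of the lid, so that the lid cannot turn. Then unscrew the black filler plug in the middle of the lid: some of these lids have a normal thread and some a reverse one and they look alike, so try it gently each way, turn it the way that gives until it comes to its stop (about a sixth of a turn), and lift it straight out. Finish while still holding the plug upright in the gripper, a few centimetres clear above the open filler hole, with the lid still clamped in its place and the things round about left alone.

Things in the scene. Friction and masses are not known exactly. Their poses are not given: they have to be found in the camera images.
- cutter: countertop bowl cutter, fixed: white motor base 250x236x78 mm with a column behind, on it a steel bowl, outer radius 90 mm, rim 175 mm above the worktop. Origin: middle of the underside, on the upright bowl axis; the panel with buttons looks to -x, the black bowl handle is at +y, the clamp's steel bracket at -y (34 mm wide, out to y = -114 mm, up to z = 197 mm); z up
- clamp (a joint): hinge of the red sprung clamp, rad: 0 = standing open, 1.7 = shut on the lid rim. Pivot along the cutter's x axis at y = -104 mm, z = 189 mm in the cutter's frame. Arm 41 mm long, 24 mm wide; open, it stands up, leaning 0.13 rad out from the bowl; it swings inward (to +y). Over-centre spring: resists with at most 0.55 N m below 0.9 rad, above that it snaps shut and stays
- clamp_end (a point): point on the clamp arm's outer (when shut: upper) face, 34 mm from the pivot
- lid: pale grey round lid, diameter 183 mm, 0.4 kg, loose on the bowl; unclamped it turns. Origin: centre of the underside of its flange, at bowl rim height; axes as the cutter's. Flange 8 mm thick; raised collar round the filler hole, radius 38 mm, top 20 mm above the origin; two ribs 25 mm apart at the clamp take its nose with 3 mm of play each side
- lid_rim (a point): point on the top of the lid's rim, 85 mm from the centre towards the bowl handle
- plug: black filler plug in the middle of the lid, 0.1 kg: stem (radius 22.5 mm, 19 mm long, two small lugs) in the hole, disc 68 mm across, 8 mm thick on the collar, on top a grip bar 56 mm long (along x), 15 mm wide (along y), 34 mm high, its top 61 mm above the origin. Origin: centre of the stem's underside, 19 mm below the collar's top while screwed in; z up
- plug_grip (a point): middle of the grip bar, 44 mm above the plug's origin. The thread: one way the plug stops hard after about 0.16 rad (0.2 with the lid's play), the other way it turns easily by 1.0 rad to a stop, where it lifts straight out (it is free from 0.87 rad on). Which way is free differs from start to start and cannot be seen
- veg_tub: food tub with blue lid, 104x149x62 mm, fixed bystander
- spice_jar: spice jar with yellow cap, 42 mm across, 96 mm high, bystander
- tomato: tomato, 72 mm, bystander
- lemon: lemon, 78 mm, bystander
- dough_scraper: dough scraper with green grip, 106x150x16 mm, bystander
- tin: round food tin with a green and white label, 75 mm across, 58 mm high, bystander
Things that resemble listed ones, but are neither listed nor needed, are in the scene too. What is shaped like the plug but blue is not meant.

How it is judged:
By the outcome, as a careful person would: the job done as asked, in the order asked, and still so for the second after the job is handed in, while the arm keeps its last pose, push and grip.
It also fails if it takes over 64 s, if anything falls off the work surface, if the arm or the gripper's body presses on something with over 40 N, if the wrist force passes 120 N, or if a joint passes its speed limit or range.

## Working session

There is one attempt and no reset: what is moved stays moved. The work goes in short steps, each a Python script; the robot and the scene stay as the last script left them, time stands still between calls to the robot, and variables do not carry over. Pictures are saved under pics/ and viewed, about 8 in all and at most 12, crops included, and the job is handed in when it is done.

```bash
mkdir -p pics; cat > h.py <<'E'
from workcell import *
import numpy as np, cv2
from scipy.spatial.transform import Rotation as R
def save(n,im): cv2.imwrite('pics/'+n+'.png',im[:,:,::-1])
def cam(name):
    c=calibration(name); K=np.array(c["intrinsics"])
    if name=="wrist":
        s=state(); T=np.eye(4); T[:3,:3]=R.from_quat(s["eef_rot"]).as_matrix(); T[:3,3]=s["ee_pos"]
        E=np.linalg.inv(T@np.array(c["T_tool_cam"]))
    else: E=np.array(c["camera_from_world"])
    return np.diag([1,-1,-1.])@E[:3],K,c   # cv-style extrinsics
def tri(obs):  # [(E,K,px)]
    A=[]
    for E,K,p in obs:
        P=K@E; A+= [p[0]*P[2]-P[0], p[1]*P[2]-P[1]]
    A=np.array([a/np.linalg.norm(a[:3]) for a in A]); x=np.linalg.lstsq(A[:,:3],-A[:,3],rcond=None)[0]
    return x,[np.linalg.norm(proj(E,K,x)-p) for E,K,p in obs]
def proj(E,K,x):
    q=K@(E@np.append(x,1)); return q[:2]/q[2]
E
python3 - <<'E'
from h import *
for n in("side","top"):
    im=grab_frame(n); save(n,im)
    c=calibration(n); print(n,{k:np.round(v,3).tolist() if not isinstance(v,str) else v for k,v in c.items()})
    for t in("cutter","lid","plug","clamp","veg_tub","spice_jar","tomato","lemon","tin","dough_scraper"):
        print(t,[(np.round(d["rect"]).astype(int).tolist(),round(d["score"],2)) for d in boxes_of(n,t)])
    for t in("plug","plug_grip","clamp_end","lid_rim","lid","cutter"):
        print(t,[(np.round(d["centre"],1).tolist(),round(d["score"],2)) for d in tip_of(n,t)])
print(state(),calibration("wrist"))
E
```

```text
side {'intrinsics': [[425.886, 0.0, 325.423], [0.0, 425.886, 199.201], [0.0, 0.0, 1.0]], 'camera_from_world': [[1.0, 0.002, 0.0, -0.54], [-0.001, 0.545, 0.839, -0.103], [0.002, -0.839, 0.545, -1.374], [0.0, 0.0, 0.0, 1.0]]}
cutter [([283, 165, 369, 235], 0.7)]
lid [([298, 155, 356, 185], 0.55), ([322, 172, 328, 187], 0.45)]
plug [([270, 234, 288, 263], 0.92), ([318, 150, 337, 171], 0.7), ([353, 168, 370, 187], 0.16)]
clamp [([320, 169, 330, 185], 0.6)]
veg_tub []
spice_jar [([369, 262, 391, 302], 0.63)]
tomato [([322, 291, 353, 316], 0.9), ([299, 156, 353, 186], 0.29)]
lemon [([322, 315, 351, 343], 0.63), ([298, 157, 358, 188], 0.23)]
tin [([354, 168, 373, 188], 0.6)]
dough_scraper [([260, 295, 308, 343], 0.81)]
plug [([330.4, 168.5], 0.68), ([278.1, 258.4], 0.61)]
plug_grip [([278.0, 243.4], 0.62), ([329.5, 161.4], 0.57), ([328.0, 171.4], 0.55)]
clamp_end [([323.5, 175.3], 0.51)]
lid_rim [([330.9, 157.5], 0.57)]
lid [([325.2, 168.2], 0.92)]
cutter [([325.5, 213.9], 0.71)]
top {'intrinsics': [[491.747, 0.0, 324.024], [0.0, 491.747, 198.612], [0.0, 0.0, 1.0]], 'camera_from_world': [[0
[... 1341 characters left out ...]
0.58260448]), 'contact_force': array([-0.42283351, -0.60952131, -0.13464061]), 'ft_torque': array([ 0.03701075, -0.00916102, -0.00847944]), 'grip_width': 0.09205636943175384} {'intrinsics': array([[348.86422017,   0.        , 309.81635097],
       [  0.        , 348.86422017, 201.30651404],
       [  0.        ,   0.        ,   1.        ]]), 'T_tool_cam': array([[ 7.87803029e-04,  2.70576837e-01, -9.62698060e-01,
        -1.69480784e-01],
       [ 3.10969039e-04,  9.62698246e-01,  2.70577144e-01,
         7.57450210e-02],
       [ 9.99999641e-01, -5.12530784e-04,  6.74275576e-04,
        -5.41172561e-04],
       [ 0.00000000e+00,  0.00000000e+00,  0.00000000e+00,
         1.00000000e+00]])}
```

```bash
python3 - <<'E'
from h import *
s=cv2.imread('pics/side.png')[110:360,230:420]; t=cv2.imread('pics/top.png')[130:290,160:480]
cv2.imwrite('pics/st.png',cv2.resize(t,None,fx=2.5,fy=2.5,interpolation=2)); cv2.imwrite('pics/sc.png',cv2.resize(s,None,fx=2.4,fy=2.4,interpolation=2))
Es,Ks,_=cam("side");Et,Kt,_=cam("top")
for n,a,b in(("grip",(329.5,161.4),(292.7,200.1)),("lidrim",(330.9,157.5),(265.6,201.6)),("clamp_end",(323.5,175.3),(329.2,202.7)),("plug",(330.4,168.5),(294.5,202.7)),("blue?",(278,243.4),(361,253.7)),("tub?",(362,178),(201,219)),("tin",(363,178),(230,166)),("spice",(380,265),(408,165))):
    x,e=tri([(Es,Ks,a),(Et,Kt,b)]); print(n,x.round(4),np.round(e,1))
E
```

```text
grip [0.5477 0.0842 0.2085] [1.5 1.6]
lidrim [0.5491 0.1643 0.1802] [2.6 2.9]
clamp_end [ 0.5354 -0.0196  0.2189] [0.4 0.4]
plug [0.5469 0.0804 0.1849] [2.7 2.9]
blue? [ 0.3995 -0.1244  0.0499] [0.8 0.7]
tub? [ 0.5944  0.3956 -0.0329] [22.9 27.7]
tin [0.6767 0.3005 0.0231] [1.3 1.5]
spice [ 0.6775 -0.2648  0.0918] [1.5 1.2]
```

View pics/st.png

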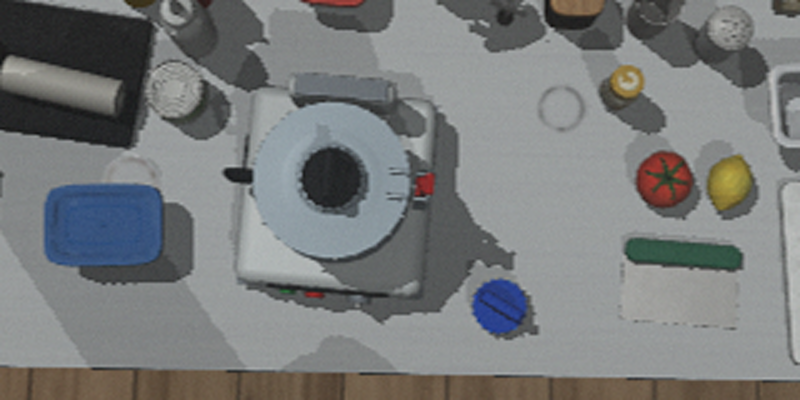

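View pics/sc.png

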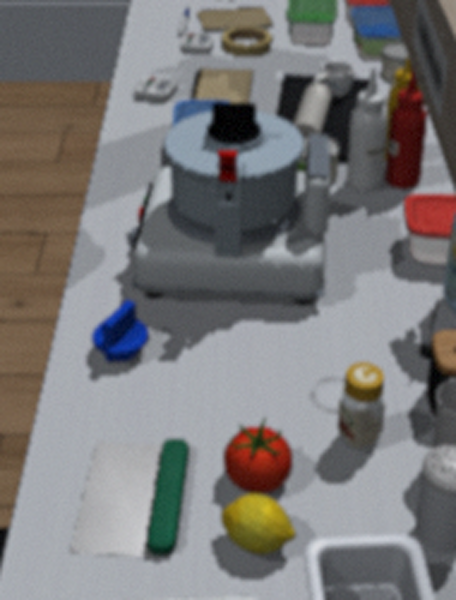

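Candidates for the plug are the black one on the lid (top 294,201; side 329,161) and a blue look-alike on the worktop (top 361,252; side 278,243). I choose the black one. The cutter sits at about (0.547, 0.08) with a small negative yaw. Next I take close wrist views from two places.

```bash
cat >> h.py <<'E'
def down(yaw): # tool x down, tool z (jaws) along cutter y for cutter yaw
    z=np.array([-np.sin(yaw),np.cos(yaw),0]); x=np.array([0,0,-1.]); return R.from_matrix(np.array([x,np.cross(z,x),z]).T).as_quat()
E
python3 - <<'E'
from h import *
s=state(); p=s["ee_pos"]
print(R.from_quat(s["eef_rot"]).as_matrix().round(2).tolist())
for y in(-.075,-.075+1.1,-.075-1.1,np.pi-.075):
    j=ik([.546,.08,.2],down(y)); print(y,None if j is None else np.round(j,2))
line_to([p[0]+.03,p[1]-.03,.42],rate=.25)
obs={}
for i,q in enumerate(([.50,.03,.37],[.56,-.03,.40],[.47,.10,.40])):
    goto(q,down(-.075)); dwell(.2)
    E,K,c=cam("wrist"); im=grab_frame("wrist"); save(f"w{i}",im)
    for t in("plug_grip","clamp_end","lid_rim","plug","lid"):
        d=tip_of("wrist",t); print(i,t,[(np.round(a["centre"],1).tolist(),round(a["score"],2)) for a in d])
        obs.setdefault(t,[]).append((E,K,d))
import pickle;pickle.dump(obs,open("obs.pkl","wb"))
for t,o in obs.items():
    o=[(E,K,np.array(d[0]["centre"])) for E,K,d in o if d]
    if len(o)>1: x,e=tri(o);print(t,x.round(4),np.round(e,1))
print(state()["t"],state()["joints"].round(2))
E
```

```text
[[-0.0, -0.93, 0.36], [0.0, 0.36, 0.93], [-1.0, 0.0, 0.0]]
-0.075 [ 0.14  0.25  1.81  0.    1.08 -1.35]
1.0250000000000001 [ 0.14  0.25  1.81 -0.    1.08 -2.45]
-1.175 [ 0.14  0.25  1.81 -0.    1.08 -0.25]
3.066592653589793 [ 0.14  0.25  1.81 -0.    1.08  1.79]
0 plug_grip [([196.0, 95.7], 0.95), ([374.6, 224.0], 0.82), ([537.6, 131.3], 0.37)]
0 clamp_end [([256.0, 224.3], 0.57)]
0 lid_rim [([450.9, 214.0], 0.56)]
0 plug [([366.4, 209.8], 0.93)]
0 lid []
1 plug_grip [([429.0, 152.3], 0.8), ([235.3, 48.9], 0.75), ([79.5, 170.4], 0.6)]
1 clamp_end [([568.6, 91.3], 0.75), ([314.3, 156.9], 0.61)]
1 lid_rim [([493.7, 150.0], 0.74)]
1 plug [([246.5, 52.3], 0.94), ([414.6, 149.3], 0.59)]
1 lid []
2 plug_grip [([157.5, 122.6], 0.9), ([305.4, 245.3], 0.56), ([16.6, 230.3], 0.35)]
2 clamp_end []
2 lid_rim [([381.2, 232.9], 0.73)]
2 plug [([307.5, 227.0], 0.71), ([172.2, 119.4], 0.58), ([306.7, 244.5], 0.38)]
2 lid []
plug_grip [0.44   0.0206 0.4515] [ 96.7 218.5 142.5]
clamp_end [0.4658 0.0287 0.4744] [91.6 92.9]
lid_rim [0.549  0.1769 0.1809] [1.6 1.6 0. ]
plug [0.4469 0.0368 0.4803] [ 45.8 367.9 230. ]
7.4 [ 0.21 -0.01  1.67 -0.    1.48 -1.29]
```

```bash
python3 - <<'E'
from h import *
import pickle
o=pickle.load(open("obs.pkl","rb"))
Es=[x[:2] for x in o["plug_grip"]]
sel={"grip":[(374.6,224),(429,152.3),(305.4,245.3)],"clamp_end":[(256,224.3),(314.3,156.9),None],"rim":[(450.9,214),(493.7,150),(381.2,232.9)],"plug":[(366.4,209.8),(414.6,149.3),(307.5,227)]}
P={}
for n,v in sel.items():
    x,e=tri([(E,K,np.array(p)) for (E,K),p in zip(Es,v) if p]); P[n]=x; print(n,x.round(4),np.round(e,1))
d=P["rim"]-P["grip"]; print("yaw",np.arctan2(-d[0],d[1]),np.hypot(*d[:2]))
d=P["rim"]-P["clamp_end"]; print("yaw",np.arctan2(-d[0],d[1]),np.hypot(*d[:2]))
im=cv2.imread("pics/w0.png")[120:330,200:520]; cv2.imwrite("pics/w0c.png",cv2.resize(im,None,fx=2.5,fy=2.5,interpolation=2))
E
```

```text
grip [0.5379 0.0881 0.2285] [0.1 0.2 0.1]
clamp_end [ 0.5348 -0.0248  0.2173] [1.2 1.2]
rim [0.549  0.1769 0.1809] [1.6 1.6 0. ]
plug [0.5417 0.0902 0.1679] [1.  1.3 1.6]
yaw -0.12434307898479592 0.08948569278157953
yaw -0.07048946502820938 0.2021648988601979
```

View pics/w0c.png

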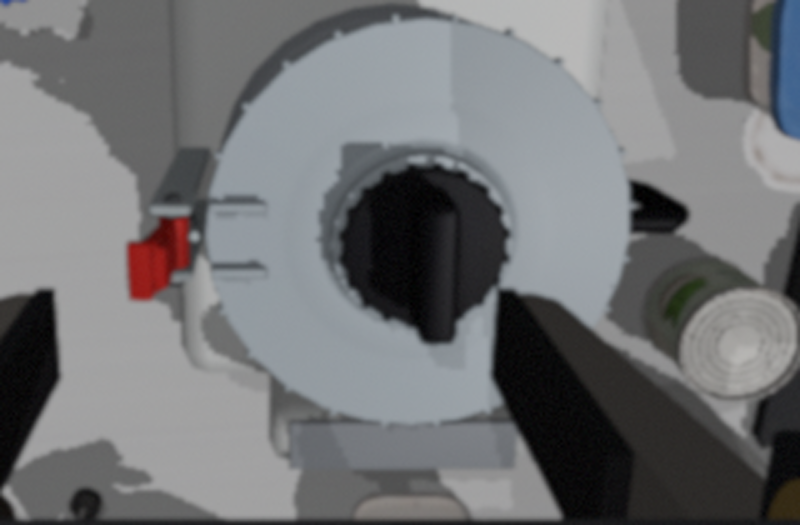

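The black plug with its thin bar sits in the lid, the open red clamp is at left (crop 155,260) and the handle is at right, so the choice is right. Next I rectify the image onto the lid plane to fix the axis and yaw.

```bash
python3 - <<'E'
from h import *
import pickle
o=pickle.load(open("obs.pkl","rb"))["plug_grip"]
out=[]
for i,z in((0,.183),(2,.183),(0,.236)):
    E,K,_=o[i]; im=cv2.imread(f"pics/w{i}.png")
    # map: u=(y+.06)*2500 , v=(x-.43)*2500 (400? -> 260mm)
    S=np.array([[0,1/1500,.43],[1/1500,0,-.05],[0,0,z],[0,0,1]])
    H=K@E@S   # (u,v,1)->px
    w=cv2.warpPerspective(im,H,(400,330),flags=cv2.INTER_CUBIC|cv2.WARP_INVERSE_MAP)
    c=(.541,.0895)
    if z<.2:
        yaw=-.07; f=lambda a,b:(int(round((c[1]+np.sin(yaw)*a+np.cos(yaw)*b+.05)*1500)),int(round((c[0]+np.cos(yaw)*a-np.sin(yaw)*b-.43)*1500)))
        cv2.circle(w,f(0,0),int(91.5*1.5),(0,255,0),1); 
        for a in(-12.5,12.5): cv2.line(w,f(a/1e3,-.115),f(a/1e3,-.05),(0,0,255),1)
    out.append(cv2.resize(w,(400,330)))
out=np.vstack([np.hstack(out[:2]),]) if 0 else np.hstack([out[0],out[1]]); cv2.imwrite("pics/rect.png",out); 
E
```

```text
(no output)
```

View pics/rect.png

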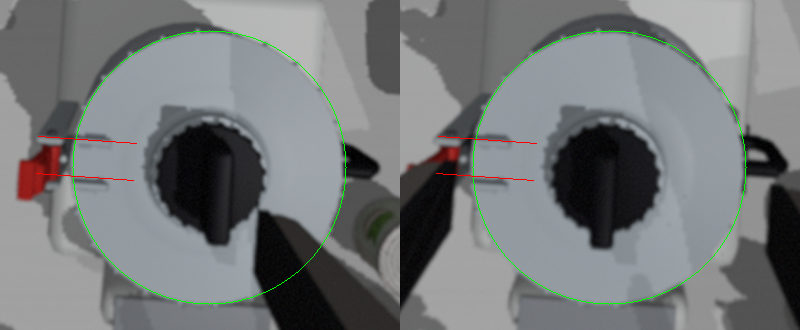

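The circle fit is tight: lid axis (0.541, 0.0895), and the ribs give a yaw of about -0.065. Now I press the clamp with closed fingers.

```bash
cat >> h.py <<'E'
C=np.array([.541,.0895]); YAW=-.065
def W(a,b,z): return [C[0]+np.cos(YAW)*a-np.sin(YAW)*b, C[1]+np.sin(YAW)*a+np.cos(YAW)*b, z]
E
python3 - <<'E'
from h import *
q=down(YAW-np.pi/2)
gripper_to(0,20)
goto(W(0,-.155,.33),q)
line_to(W(0,-.155,.216),rate=.12)
hit=line_to(W(0,-.095,.216),rate=.03,force_limit=4)
s=state(); p=s["ee_pos"]; d=p[:2]-C; y0=-np.sin(YAW)*d[0]+np.cos(YAW)*d[1]
print(hit,y0,p,s["contact_force"],s["t"])
if hit:
    r=.028
    for f in np.arange(.1,1.16,.15):
        line_to(W(0,y0+r*(np.sin(f)+.13),.189+r*np.cos(f)),rate=.05)
        s=state(); print(round(f,2),s["contact_force"].round(1),s["ee_pos"].round(4))
    line_to(W(0,y0-.02,.235),rate=.1); line_to(W(0,y0-.02,.33),rate=.2)
    goto([.50,.03,.37],down(-.075)); dwell(.2); save("w3",grab_frame("wrist")[120:330,200:520].repeat(2,0).repeat(2,1)); print(state()["t"])
E
```

```text
True -0.12844998422206053 [ 0.53263342 -0.03867722  0.21591331] [-0.13119317 -4.5379137   2.66902172] 12.025
0.1 [ -0.9 -14.3   3.2] [ 0.533  -0.0344  0.2172]
0.25 [ -1.8 -12.7   8. ] [ 0.5336 -0.0303  0.2171]
0.4 [ -2.4 -13.5   8.4] [ 0.5343 -0.0264  0.2161]
0.55 [ -2.5 -12.3  12.7] [ 0.535  -0.0224  0.2147]
0.7 [ 1.8 -7.4  5.2] [ 0.5353 -0.0181  0.2115]
0.85 [ 0.6 -1.6  0.7] [ 0.5345 -0.0138  0.2076]
1.0 [-0.6  0.2  0.1] [ 0.5339 -0.0111  0.2036]
1.15 [ 0.  -0.4  0.1] [ 0.5342 -0.0094  0.2   ]
16.9333
```

View pics/w3.png

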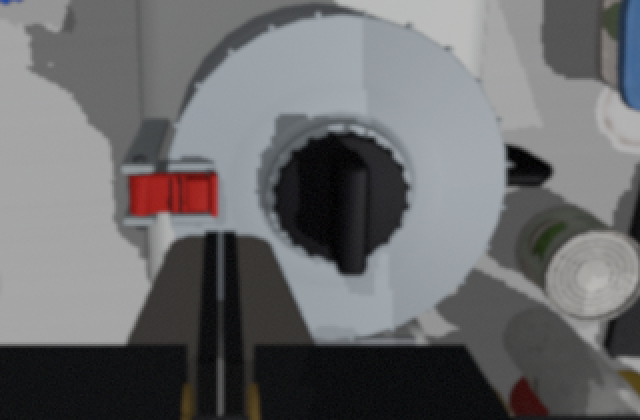

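The clamp is shut, with its red arm flat between the ribs (170,195). Now I grasp the plug and try the turn.

```bash
python3 - <<'E'
from h import *
q=down(YAW)
gripper_to(.05,8)
goto(W(0,0,.27),q)
hit=line_to(W(0,0,.2075),rate=.06,force_limit=5)
s=state();print(hit,s["ee_pos"],s["contact_force"].round(2),s["t"])
gripper_to(0,8); dwell(.2)
s=state();print(s["grip_width"],s["ee_pos"].round(4),s["contact_force"].round(2),s["ft_torque"].round(3),s["t"])
im=grab_frame("wrist"); save("w4",im[:,100:560])
E
```

```text
False [0.54129555 0.08956475 0.20789787] [-0.46  0.45 -0.01] 19.5333
0.015103999868851485 [0.541  0.0895 0.2076] [ 0.38 -0.78  1.24] [-0.053  0.029 -0.033] 20.35
```

View pics/w4.png

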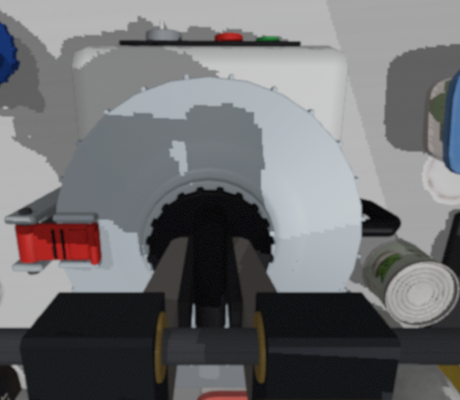

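The grasp is well centred: width 15.1 mm and almost no side force. Next is a gentle try each way.

```bash
python3 - <<'E'
from h import *
gripper_to(0,35); dwell(.2)
s0=state(); p=s0["ee_pos"]; p=np.array(W(0,0,.2076)); T0=s0["ft_torque"]; print(s0["contact_force"].round(2),T0.round(3),s0["t"])
def turn(a):
    line_to(p,down(YAW+a),rate=.02); dwell(.05); s=state(); 
    m=R.from_quat(s["eef_rot"]).as_matrix()[:,2]; act=np.arctan2(-m[0],m[1])-YAW
    tz=(s["ft_torque"]-T0)[2]; print("a",round(a,2),round(act,3),"tau",(s["ft_torque"]-T0).round(2),"F",s["contact_force"].round(1),round(s["t"],2)); return tz
def go(sg):
    a=0
    while a<.32:
        a+=.05
        if abs(turn(sg*a))>.9: return sg*a,True
    return sg*a,False
a,st=go(1)
if st: turn(a*.5); turn(0); a,st=go(-1)
print("free" if not st else "stopped",a)
E
```

```text
[-0.49  0.47  1.7 ] [-0.009  0.122  0.01 ] 20.8167
a 0.05 0.049 tau [ 0.1  -0.15  0.03] F [ 0.3 -0.4  0.9] 21.12
a 0.1 0.098 tau [ 0.09 -0.25  0.07] F [ 0.9  0.1 -0.2] 21.42
a 0.15 0.148 tau [-0.99 -0.34 -0.11] F [ 1.8 -3.8 -0.2] 21.72
a 0.2 0.198 tau [-1.23 -0.43 -0.71] F [ 2.3 -6.6 -0.1] 22.02
a 0.25 0.247 tau [-1.03 -0.12 -0.93] F [-0.  -5.7  1.4] 22.32
a 0.12 0.128 tau [-0.11 -0.15 -0.04] F [ 0.3 -0.8  0.1] 22.64
a 0 0.005 tau [ 0.18 -0.04 -0.01] F [-0.7  1.1 -0.2] 22.97
a -0.05 -0.047 tau [ 0.11 -0.12  0.04] F [ 0.2  0.4 -1.2] 23.27
a -0.1 -0.098 tau [ 0.07 -0.17  0.  ] F [-0.1 -0.3 -0.6] 23.57
a -0.15 -0.148 tau [-0.02 -0.16  0.01] F [-0.3 -0.7 -1.1] 23.87
a -0.2 -0.198 tau [ 0.   -0.12 -0.05] F [-0.1 -0.1 -1.5] 24.17
a -0.25 -0.248 tau [ 0.01 -0.17 -0.  ] F [-0.1 -0.4 -1.1] 24.47
a -0.3 -0.298 tau [ 0.   -0.13 -0.07] F [-0.1 -0.3 -0.4] 24.77
a -0.35 -0.348 tau [-0.01 -0.08  0.03] F [ 0.1  0.8 -0.8] 25.07
free -0.35
```

The positive way hits a hard stop at about 0.17 rad and the negative way is free. I continue to the stop, then lift.

```bash
python3 - <<'E'
from h import *
p=np.array(W(0,0,.2076)); T0=state()["ft_torque"]
a=-.35
while a>-1.15:
    a-=.07 if a>-.9 else .03
    line_to(p,down(YAW+a),rate=.02); dwell(.05); s=state(); t=s["ft_torque"]-T0
    print(round(a,2),t.round(2),s["contact_force"].round(1))
    if abs(t[2])>.5: break
line_to(p,down(YAW+a+.03),rate=.02)
hit=line_to(p+[0,0,.012],rate=.03,force_limit=12); s=state(); print(hit,s["ee_pos"].round(4),s["contact_force"].round(1),s["grip_width"])
if not hit:
    hit=line_to(p+[0,0,.062],rate=.05,force_limit=12); s=state(); print(hit,s["ee_pos"].round(4),s["contact_force"].round(1),s["grip_width"],s["t"])
dwell(.3); w=grab_frame("wrist"); b=grab_frame("side"); tp=grab_frame("top")
print([boxes_of("side",n)[:2] for n in("plug","clamp")])
save("fin",np.hstack([w[60:400,100:500],cv2.resize(b[130:215,270:370],(400,340),interpolation=2)]))
E
```

```text
-0.42 [ 0.   -0.03 -0.  ] [-1.4 -0.3 -1.6]
-0.49 [ 0.02 -0.06  0.01] [ 0.4 -0.6 -0.9]
-0.56 [-0.03  0.04 -0.08] [-0.9  0.6 -1.6]
-0.63 [-0.02 -0.02 -0.08] [ 0.5 -1.1 -1. ]
-0.7 [-0.06 -0.03 -0.08] [ 0.5 -0.4 -2. ]
-0.77 [ 0.01 -0.09 -0.02] [ 0.4 -0.4 -1.2]
-0.84 [-0.04 -0.04  0.04] [-0.3 -0.9 -1. ]
-0.91 [-0.08 -0.05 -0.04] [ 0.7 -0.5 -0.4]
-0.94 [-0.08 -0.02 -0.06] [-0.3 -0.5 -1.4]
-0.97 [-0.02 -0.01 -0.03] [-0.9 -0.2 -1.1]
-1.0 [ 0.02 -0.1  -0.04] [ 1.3  0.2 -1. ]
-1.03 [ 0.09 -0.39  0.26] [ 2.5 -0.1 -2. ]
-1.06 [ 0.12 -0.5   0.59] [ 3.   1.1 -2.4]
False [0.541  0.0896 0.22  ] [2.  1.3 0.5] 0.014532083192970578
False [0.5408 0.0895 0.2692] [-0.3 -0.1 -1. ] 0.01497056071812733 30.9167
[[{'rect': [268.2, 235.6, 290.4, 263.2], 'score': 0.61}, {'rect': [314.8, 135.0, 338.9, 156.2], 'score': 0.54}], [{'rect': [317.3, 172.4, 331.6, 183.7], 'score': 0.46}]]
```

View pics/fin.png

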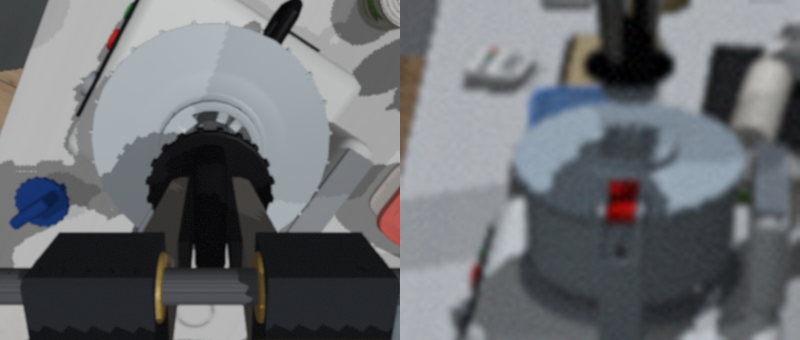

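The plug is out and level, about 4 cm above the open hole. The clamp is shut (side crop 622,200) and the lid is in place.

```bash
python3 -c "
from h import *
s=state();print(s['grip_width'],s['contact_force'].round(1),s['t']);print(finish_job())"
```

```text
0.014945846092445928 [-0.  -0.1 -1.8] 31.4667
the job is handed in; nothing more can be done
None
```

The job is done and handed in at 31.5 s of the 64 s allowed. The clamp is shut on the lid rim, and the plug is held upright above the open filler hole.

- **Clamp:** I pressed it over with closed fingers at about 15 N of side force until it snapped shut. The wrist and side pictures show it lying flat between the ribs.
- **Plug:** I gripped the bar at a measured 15 mm. The positive way (anticlockwise from above) stopped hard at about 0.17 rad. The negative way turned freely to its stop at about -1.03 rad, so I turned it that way and lifted it straight out by 62 mm with almost no resistance.
- **Last checks:** By calculation the stem is about 43 mm clear above the collar. The grip width held at 14.9 mm, the lid is still clamped, and nothing round about was touched in any picture I viewed.
- **Disagreements:** The network put the grip point at 228 mm against the 220 mm implied by the text. I went down to 207 mm with a force stop and met no contact. The estimates of the cutter's yaw ranged from -0.12 to -0.06 rad; I used -0.065, and the centred grasp bore it out.

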